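# Set and lock the tacker's air pressure, then hold a heel block in its fixture

### The arm

A 7-joint arm with a two-finger parallel gripper is mounted at the origin on the work surface. World frame = base frame: x ahead of the robot, y to its left, z up, the work surface at z = 0. Lengths are in m, angles in rad, forces in N, time in s.
With the tool pointing down it reaches from about 0.4 to 0.85 m from the base axis. Payload 10.4 kg.
Tool frame: the origin (TCP) lies between the finger pads; the fingertips stand 22 mm ahead of it and the grasp point (between the pads) lies 3 mm ahead of it (r.nose_length is the distance from the TCP to the fingertips, in m); z points along the fingers, y is the line along which they close (so a half turn about z gives the same grasp; the last joint's range is limited). The gripper opens to 87 mm and grips with 3 to 60 N. Pads are 19 mm wide; open, the fingers measure 117 mm over their backs; the gripper's body (75 mm by 190 mm) begins 51 mm behind the grasp point.
Start: joints at [-1.32, 0.332, -0.065, 1.46, 0.022, 1.35, -0.088], TCP at [0.169, 0.602, 0.245] pointing down, gripper open.
Joint ranges: [-2.6, 2.6], [-0.5, 2.12], [-1.47, 1.34], [0.16, 2.42], [-1.27, 4.41], [0.06, 2.06], [-2.6, 2.6]. Speed limits (rad/s): [2.22, 2.22, 2.79, 2.79, 3.14, 3.14, 3.14].

### API

Orientations are given as a unit quaternion [x, y, z, w].
In Python, from bench import readout, cams, r gives the robot as it stands. The module is installed in compiled form; this text tells all that it offers.
- The arm moves only by the tool step_arm, never from a script. Its argument "deltas" is a list that holds one entry, the list of rows, each a list of 7 numbers: the turn, a rotation vector about the tool's x, y, z in rad, then the shift along the tool's x, y, z in m, then the opening in per cent of the stroke, from 0 (shut) to 100 (fully open). A call has 1 to 20 rows; each row is the pose to reach, as a shift and turn from the pose commanded when the call began, along the tool's axes at that moment; what a row does not reach only later rows make up. A row lasts 1/8 s, in which the tool goes at most 62.5 mm and 10.7 degrees, less where a joint would pass 70% of its speed; a pose out of reach is approached as far as the arm can. A call with a gripper value outside its range is refused whole. The fingers move at their own pace and stop on an object; "squeeze" is the grip in N (left out, the last holds). Time passes only in rows, so rows that repeat a pose let the fingers close. It gives the time, the measured TCP pose, the force, the opening and the grip force at its end, in the units of the state.
- readout.read_state(): the state, without advancing time (a new reading comes with each control period).
- cams.camera(name): name is "scene" or "top" or "wrist"; returns a dict with "img" (400x640x3 uint8, red, green, blue), "fx", "fy", "cx", "cy" (pixels), "origin" and "rotation" of the camera in the world; the wrist camera has in their place "T_tool_cam" (4x4, takes a point from camera to tool coordinates, whose origin is the TCP and whose axes are the flange's). Camera axes: x right, y up, looking along -z (the intrinsics and any distortion apply to the point x, -y, -z); pixel columns grow to the right and rows downward; lengths in m; the calibration is good to about 2 mm. A picture is of the moment at which its call begins: read the wrist's pose just before it. There is no depth.
- r.close_job(): hands the job in; it is judged then, once.
The state is a dict: "time": time; "joint_positions": joint angles; "joint_vel": joint speeds; "joint_torque": joint torques, N m; "ee_pos": TCP position; "eef_rot": TCP orientation; "ft_force": force on the tool from outside, world axes, zero at the start; "torque": the same for the moment, N m; "width": finger opening in m; "grip_force": force on a finger pad.
Only numpy, scipy, OpenCV 4.12 (cv2) and the standard library are available. Lean on these libraries where they do the work, as an engineer would, in place of code of your own. Each camera call takes 0.05 s, during which the arm holds its last target. There are 200 camera calls.

### The job

Get the heel tacker ready to fire: turn the regulator's blue knob so that its white pointer stands at the red mark, then slide the yellow lock fully home over the knob's skirt. Then lay the wooden heel block flat on the tacker's steel bed with its bevel facing away from the fence, snug against the brass stop and flush against the aluminium fence, and hold it there with one steady diagonal push, down onto the bed and into the fence together (about 10 N or more), leaving the other things on the bench alone. Finish while still pushing: do not let go of the block.

Things in the scene. Friction and masses are not known exactly. Their poses are not given: they have to be found in the camera images.
- regulator: Grey air-regulator box, 215 x 96 x 40 mm, fixed to the bench. Its origin is on the bench below the knob's axis, z up. The box reaches from 86 mm on its -x side to 130 mm on its +x side of that axis. The red mark is on its top, to the +y side of the knob. A flat gauge 7 mm high lies on top, 56 mm to -x of the knob; the yellow lock is on the +x side.
- knob (a joint): Angle of the regulator knob (rad), upright axis, seen from above clockwise is positive. 0 = pointer exactly at the red mark (pointer along the regulator's +y); -1 = pointer 1 rad anticlockwise of the mark. Range -2.0 to 0.7. It starts anticlockwise of the mark and stays where it is left (friction 0.05 N m).
- knob_grip (a point): On the knob's axis, at the height to grip it, 77 mm above the bench. The knob has a round black skirt 44 mm across (40 to 54 mm above the bench) and on it a blue upright bar grip, 44 mm long, 14 mm thick, reaching from 54 to 84 mm above the bench. The bar lies along the pointer. This point turns with the knob: its y axis points along the pointer.
- lock (a joint): Travel of the yellow lock (m): 0 = open, 0.035 = fully home. It slides along the regulator's -x direction, towards the knob; friction 1.5 N, stays where it is left.
- lock_tab (a point): Top centre of the lock's upright yellow tab, 81.5 mm above the bench. The tab is 20 mm along the sliding direction, 14 mm across it and 34 mm tall, on a flat yellow fork with its top 47.5 mm above the bench. When open the tab stands 88 mm from the knob's axis, when home 53 mm.
- heel: Loose light-wood heel block, about 0.12 kg: 62 mm deep (x), 50 mm wide (y), 44 mm tall (z). Origin at the centre of its underside. All faces are plain and upright, except that the upper edge on its -x side is cut off by a 45-degree bevel, 24 mm down and 24 mm in, so the -x face is 20 mm tall and the top is 38 mm deep. Centre of mass 3 mm to +x of the origin, 19 mm up. The +x face is the one for the fence.
- bevel (a point): Centre of the block's bevel, 19 mm to -x of the block's origin and 32 mm above its underside. Pushing here square to the bevel presses the block equally down and towards its +x side.
- seat (a point): Point on top of the tacker's bed, 30 mm above the bench, where the origin of the heel block must be. Its axes are those of the fixture and, when seated, of the block: x points into the fence (fence face 31 mm away), y points to the stop (stop face 25 mm away), z up.
- bed: Polished steel bed of the tacker fixture, fixed, and slippery like the fence and stop (friction about 0.2): top face 30 mm above the bench, 130 mm deep (x) by 190 mm (y), with its edge 99 mm to -x and 134 mm to -y of the seat. It stands on a green base, 170 x 210 mm. Its origin is on the bench, 24 mm to -x and 39 mm to -y of the seat.
- fence: Aluminium fence along the bed's far (+x) side, fixed: 190 mm long, 22 mm thick, top 30 mm above the bed. Same origin as the bed.
- stop: Brass stop block on the bed's +y end, fixed: 22 mm thick (y), 80 mm long (x), top only 14 mm above the bed, so that fingers holding the block by its 50 mm width above that height clear it. Same origin as the bed.
- spool: White spool of thread, 44 mm across, 58 mm tall; not part of the job, leave it alone. Origin at the centre of its underside.
- tin: Red polish tin, 72 mm across, 26 mm tall; not part of the job, leave it alone. Origin at the centre of its underside.
- glue: Glue jar with yellow cap, 66 mm across, 110 mm tall; not part of the job, leave it alone. Origin at the centre of its underside.
- hammer: Hammer; not part of the job, leave it alone. Origin at the centre of its underside.
- brush: Brush; not part of the job, leave it alone. Origin at the centre of its underside.
- toppiece: Black rubber top piece, 60 x 55 x 12 mm; not part of the job, leave it alone. Origin at the centre of its underside.
- last: Wooden shoe last standing on its sole, about 230 mm long, 70 mm wide, 75 mm tall; not part of the job, leave it alone. Origin at the centre of its underside.
Not all that is in view belongs to the job. What is meant by the heel is not turquoise, and is the larger of those in its own colour.

How it is judged:
By the outcome, as a careful person would: the job done as asked, in the order asked, and still so for the second after the job is handed in, while the arm keeps its last pose, push and grip.
It also fails if it takes over 72 s, if anything falls off the work surface, if the arm or the gripper's body presses on something with over 40 N, if the wrist force passes 120 N, or if a joint passes its speed limit or range.

## Working session

There is one attempt and no reset: what is moved stays moved. The work goes in short steps, Python scripts to look and compute and a tool call to move; the robot and the scene stay as the last step left them, time stands still between calls to the robot, and variables do not carry over. Pictures are saved under pics/ and viewed, at most 10 in all, crops included, and the job is handed in when it is done.

Besides the shell and the picture viewer there is one more tool, called in YAML: its name, and indented under it one key for each argument. step_arm: Moves the arm, as the interface text tells. Its arguments: {"type":"object","properties":{"deltas":{"type":"array"},"squeeze":{"type":"number"}},"required":["deltas"]}

```bash
mkdir -p pics; cat > h.py <<'E'
import numpy as np,cv2
from scipy.spatial.transform import Rotation as R
from bench import readout,cams,r
def shot(n,f=None):
    s=readout.read_state(); c=cams.camera(n)
    if f: cv2.imwrite('pics/'+f,c['img'][:,:,::-1])
    if 'T_tool_cam' in c:
        T=np.eye(4);T[:3,:3]=R.from_quat(s['eef_rot']).as_matrix();T[:3,3]=s['ee_pos']
        M=T@np.array(c['T_tool_cam']);c['origin']=M[:3,3];c['rotation']=M[:3,:3]
    np.savez('last_'+n+'.npz',**{k:np.array(v) for k,v in c.items()})
    return c
def plane(c,uv,z):
    uv=np.atleast_2d(np.array(uv,float))
    d=np.c_[(uv[:,0]-c['cx'])/c['fx'],-(uv[:,1]-c['cy'])/c['fy'],-np.ones(len(uv))]@np.array(c['rotation']).T
    o=np.array(c['origin']);return o+d*((z-o[2])/d[:,2])[:,None]
def proj(c,p):
    q=(np.atleast_2d(p)-np.array(c['origin']))@np.array(c['rotation'])
    return np.c_[c['cx']-c['fx']*q[:,0]/q[:,2],c['cy']+c['fy']*q[:,1]/q[:,2]]
def tool(p):
    s=readout.read_state();return R.from_quat(s['eef_rot']).inv().apply(np.array(p)-s['ee_pos'])
E
python3 - <<'E'
from h import *
for n in('top','scene'):
    c=shot(n,n+'0.png');print(n,[k for k in c],c['fx'],c['cx'],c['cy'],c['origin'],np.round(c['rotation'],3).tolist())
s=readout.read_state();print(s)
E
```

```text
top ['img', 'fx', 'fy', 'cx', 'cy', 'origin', 'rotation'] 481.3881133297123 317.3299486480698 201.06857058898365 [ 0.2408656  -0.07502145  1.6474733 ] [-0.068, 0.064, 0.707, -0.701]
scene ['img', 'fx', 'fy', 'cx', 'cy', 'origin', 'rotation'] 407.7679953077971 325.9628875970517 201.65182316143554 [1.11398954 0.29764037 0.87832542] [0.167, 0.303, 0.81, 0.473]
{'time': 0.1, 'joint_positions': array([-1.3196532 ,  0.33283154, -0.06471446,  1.46086066,  0.02163772,
        1.34989095, -0.08850614]), 'joint_vel': array([-0.0003335 , -0.00292781, -0.00013973, -0.00549095,  0.00205987,
       -0.00022334, -0.00047211]), 'joint_torque': array([ 9.36543329e-04, -6.24551439e+01,  2.42049055e-02, -3.90711236e+01,
       -6.15801662e-02,  3.67326324e-02,  5.65497055e-05]), 'ee_pos': array([0.1688803 , 0.60142132, 0.24381766]), 'eef_rot': array([ 1.36427193e-01,  9.90649889e-01, -6.45413641e-04, -4.35794085e-05]), 'ft_force': array([0.43560159, 0.19724643, 0.7483616 ]), 'torque': array([-0.03180649, -0.03321577,  0.03669036]), 'grip_force': 0.0, 'width': 0.08681012494384106}
```

View pics/top0.png

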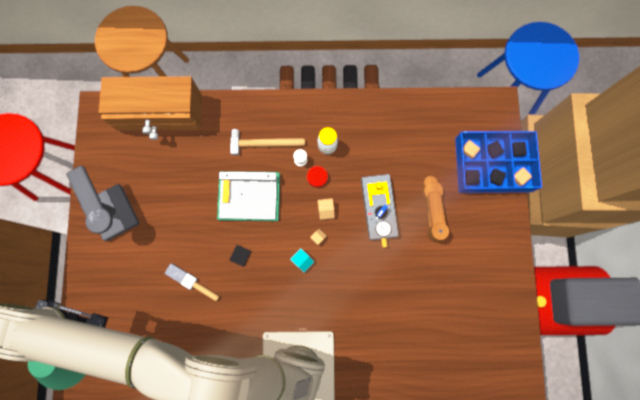

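View pics/scene0.png

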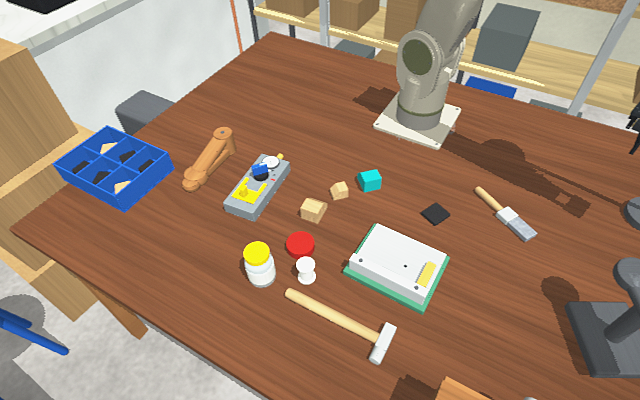

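The top view shows the fixture at about (248,197), with the fence on its upper edge and the brass stop at (225,190). The regulator is at (380,208). There are three heel-like blocks: light wood at (326,209), larger; light wood at (318,237), smaller; turquoise at (302,260). The larger wooden one at (326,209) fits the description. I'll confirm it in an enlarged crop.

```bash
sed -i "s/    np.savez/    if np.array(c['rotation']).size==4: c['rotation']=R.from_quat(c['rotation']).as_matrix()\n    np.savez/" h.py
python3 - <<'E'
from h import *
c=shot('top')
im=c['img'];hsv=cv2.cvtColor(im,cv2.COLOR_RGB2HSV)
cv2.imwrite('pics/topcrop.png',cv2.resize(im[140:280,205:460],None,fx=3.1,fy=3.1,interpolation=cv2.INTER_CUBIC)[:,:,::-1])
for n,uv,z in [('base',(298,366),0),('heel',(326,209),.044),('small',(318,237),.03),('knob',(381,211),.08),('gauge',(383,229),.047),('bed',(248,197),.03),('tin',(318,176),.026),('spool',(300,157),.058),('glue',(328,135),.11)]: print(n,plane(c,uv,z).round(3))
E
```

```text
base [[ 0.005 -0.001  0.   ]]
heel [[ 0.517 -0.098  0.044]]
small [[ 0.424 -0.07   0.03 ]]
knob [[ 0.503 -0.279  0.08 ]]
gauge [[ 0.447 -0.288  0.047]]
bed [[0.564 0.169 0.03 ]]
tin [[ 0.637 -0.072  0.026]]
spool [[ 0.696 -0.011  0.058]]
glue [[ 0.756 -0.106  0.11 ]]
```

View pics/topcrop.png

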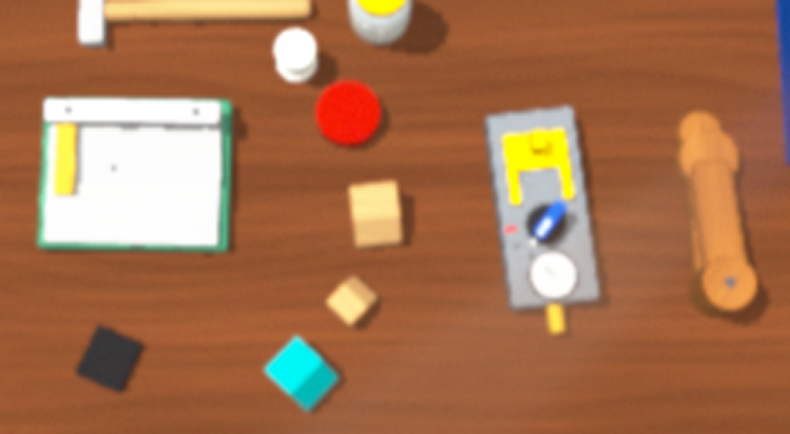

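The crop at 3.1x confirms the heel at crop (377,213). It is larger than the other wooden block, and its darker bevel strip is on the lower (robot) side. The white pointer at (532,243) is about 50° anticlockwise of the red mark at (510,229), and the yellow lock tab is at (540,147). Next I'll move the wrist camera over the regulator and heel.

step_arm:
  deltas:
    - [[0,0,0.1,-0.364,-0.261,-0.08,100],[0,0,0.2,-0.364,-0.261,-0.08,100],[0,0,0.3,-0.364,-0.261,-0.08,100],[0,0,0.37,-0.364,-0.261,-0.08,100],[0,0,0.37,-0.364,-0.261,-0.08,100],[0,0,0.37,-0.364,-0.261,-0.08,100],[0,0,0.37,-0.364,-0.261,-0.08,100],[0,0,0.37,-0.534,-0.681,-0.08,100],[0,0,0.37,-0.534,-0.681,-0.08,100],[0,0,0.37,-0.534,-0.681,-0.08,100],[0,0,0.37,-0.534,-0.681,-0.08,100],[0,0,0.37,-0.534,-0.681,-0.08,100],[0,0,0.37,-0.534,-0.681,-0.08,100],[0,0,0.37,-0.534,-0.681,-0.08,100],[0,0,0.37,-0.534,-0.681,-0.08,100],[0,0,0.37,-0.534,-0.681,-0.08,100],[0,0,0.37,-0.534,-0.681,-0.08,100]]

```text
time: 2.28
ee_pos: [0.499, -0.1973, 0.3242]
eef_rot: [0.316, 0.949, 0.0, -0.0]
ft_force: [-1.3, 0.0, -0.3]
width: 0.0869
grip_force: 0.0
```

```bash
python3 - <<'E'
from h import *
c=shot('wrist','w1.png');s=readout.read_state()
print(s['time'],s['ee_pos'],s['eef_rot'],s['joint_positions'].round(2));print(np.round(c['T_tool_cam'],3),c['fx'],c['origin'])
for n,p in dict(heel=[.517,-.098,.044],knob=[.503,-.279,.08]).items(): print(n,proj(c,p))
E
```

```text
2.325 [ 0.49913608 -0.19689517  0.32431926] [ 3.15493520e-01  9.48927652e-01  2.88719409e-04 -2.57887813e-04] [-0.43  0.11  0.79  1.6  -0.08  1.47  1.3 ]
[[ 0.     0.967  0.255  0.07 ]
 [ 1.    -0.    -0.001  0.   ]
 [-0.001  0.255 -0.967 -0.141]
 [ 0.     0.     0.     1.   ]] 291.0572511668811 [ 0.44281237 -0.15492853  0.46530013]
heel [[386.9490873  144.97005672]]
knob [[278.05568079 217.91522284]]
```

View pics/w1.png

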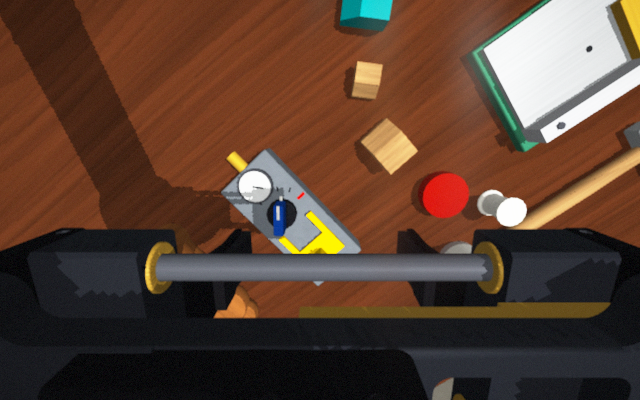

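The wrist view shows the regulator with its blue bar at (279,215), red mark at (301,196), gauge at (255,186) and lock at (320,235). The heel is at (389,146). I'll measure both with masks.

```bash
python3 - <<'E'
from h import *
c=dict(np.load('last_wrist.npz'));im=c['img'];hsv=cv2.cvtColor(im,cv2.COLOR_RGB2HSV);H,S,V=cv2.split(hsv)
def pts(m,box):
    k=np.zeros_like(m);x0,y0,x1,y1=box;k[y0:y1,x0:x1]=m[y0:y1,x0:x1]
    n,l,st,ce=cv2.connectedComponentsWithStats(k);i=1+np.argmax(st[1:,4]);v,u=np.where(l==i);return np.c_[u,v]
def rect(w): 
    (cx,cy),(a,b),t=cv2.minAreaRect((w[:,:2]*1000).astype(np.float32));return np.round([cx,cy,a,b,t],1)
u8=lambda b:b.astype(np.uint8)
t=plane(c,pts(u8((H>105)&(H<130)&(S>120)),(240,180,320,250)),.084);print('blue',rect(t),t.mean(0))
g=plane(c,pts(u8((S<40)&(V>170)),(225,160,285,210)),.047);print('gauge',rect(g),g.mean(0))
g=plane(c,pts(u8(((H<6)|(H>174))&(S>150)&(V>120)),(285,180,320,215)),.040);print('red',rect(g),g.mean(0),len(g))
print('yellow',rect(plane(c,pts(u8((H>22)&(H<35)&(S>150)&(V>120)),(270,200,370,260)),.0475)))
g=u8((S<60)&(V>60)&(V<170));p=pts(g,(200,140,380,300));print('box',rect(plane(c,p,.04)))
a=cv2.resize(im[110:190,340:440],None,fx=5,fy=5,interpolation=cv2.INTER_CUBIC)
b=cv2.resize(im[140:240,220:370],None,fx=4,fy=4,interpolation=cv2.INTER_CUBIC)[:, :]
cv2.imwrite('pics/w1c.png',np.vstack([cv2.copyMakeBorder(cv2.resize(im[145:265,215:365],None,fx=4,fy=4,interpolation=cv2.INTER_CUBIC),0,0,0,0,0)])[:,:,::-1])
print(H[120:175:8,389],S[120:175:8,389],V[120:175:8,389])
E
```

```text
blue [ 503.5 -276.    18.    51.    50.6] [ 0.50402643 -0.27635548  0.084     ]
gauge [ 449.7 -286.4   45.3   45.1   49. ] [ 0.44904302 -0.2865497   0.047     ]
red [ 502.1 -242.8    3.1   11.     2.1] [ 0.50197926 -0.24301499  0.04      ] 17
yellow [ 569.8 -273.6   77.5   67.7    6.7]
box [ 588.4 -333.2  290.5   53.1   53.2]
[14 16 16 18 19 19 18] [155 138 138 128 122 123 134] [169 201 205 235 242 240 234]
```

View pics/w1c.png

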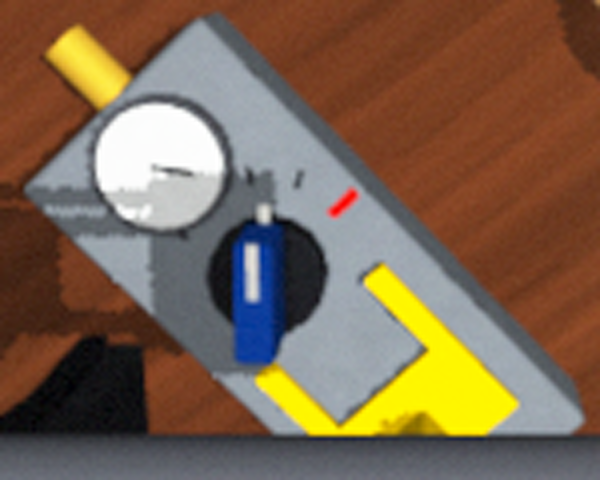

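The crop shows the white pointer tip at crop (263,212), the skirt centre at (267,275) and the red mark at (343,203). The fork is open, and the right edge of the box top runs from about (207,22) to (560,415).

```bash
python3 - <<'E'
from h import *
c=dict(np.load('last_wrist.npz'));im=c['img']
f=lambda p,z:plane(c,[215.+p[0]/4-.4,145.+p[1]/4-.4],z)[0]
ang=lambda d:np.degrees(np.arctan2(d[1],d[0])).round(1)
k=f((267,275),.054);g=f((161,165),.047);m=f((343,203),.04);print('knob',k,'gauge',g,'mark',m,'gk',ang(k-g),np.linalg.norm(k-g),'km',ang(m-k),np.linalg.norm((m-k)[:2]))
print('stripe',ang(f((252,243),.084)-f((252,302),.084)),'baredge',ang(f((237,228),.084)-f((235,345),.084)),'tip',ang(f((263,212),.05)-k))
print('edge R',ang(f((560,415),.04)-f((215,32),.04)), 'edge L',ang(f((255,415),.04)-f((27,190),.04)),'fork',ang(f((518,405),.0475)-f((380,265),.0475)))
print('bar mid',f((259,289),.084), (f((237,228),.084)+f((278,230),.084)+f((235,361),.084)+f((275,362),.084))/4)
# heel: light wood, separate faces by brightness
H,S,V=cv2.split(cv2.cvtColor(im,cv2.COLOR_RGB2HSV))
w=((S<175)&(V>150)&(H<25)).astype(np.uint8);w[:,:345]=0;w[:,430:]=0;w[:112]=0;w[185:]=0
n,l,st,ce=cv2.connectedComponentsWithStats(w);i=1+np.argmax(st[1:,4]);print(st[i])
for nm,lo,hi in(('dark',150,222),('light',223,256)):
    mm=((l==i)&(V>=lo)&(V<hi)).astype(np.uint8);mm=cv2.morphologyEx(mm,cv2.MORPH_OPEN,np.ones((3,3),np.uint8))
    v,u=np.where(mm);r_=cv2.minAreaRect((plane(c,np.c_[u,v],.044)[:,:2]*1000).astype(np.float32));print(nm,len(u),np.round(cv2.boxPoints(r_),1).tolist(),np.round(r_[1],1))
cv2.imwrite('pics/w1h.png',cv2.resize(im[105:190,335:445],None,fx=5,fy=5,interpolation=cv2.INTER_CUBIC)[:,:,::-1])
E
```

```text
knob [ 0.50449361 -0.27903157  0.054     ] gauge [ 0.44962924 -0.28576756  0.047     ] mark [ 0.50173934 -0.24271727  0.04      ] gk 7.0 0.055717788612098834 km 94.3 0.036418595200643375
stripe 140.9 baredge 139.7 tip 146.1
edge R 4.0 edge L 5.2 fork 6.2
bar mid [ 0.50224994 -0.27532503  0.084     ] [ 0.50370808 -0.27772879  0.084     ]
[ 361  118   57   57 1690]
dark 688 [[484.5, -74.9000015258789], [490.1000061035156, -125.19999694824219], [517.0999755859375, -122.19999694824219], [511.5, -71.9000015258789]] [27.2 50.6]
light 910 [[511.70001220703125, -71.5999984741211], [516.9000244140625, -120.4000015258789], [554.5, -116.4000015258789], [549.2999877929688, -67.5999984741211]] [37.9 49.1]
```

View pics/w1h.png

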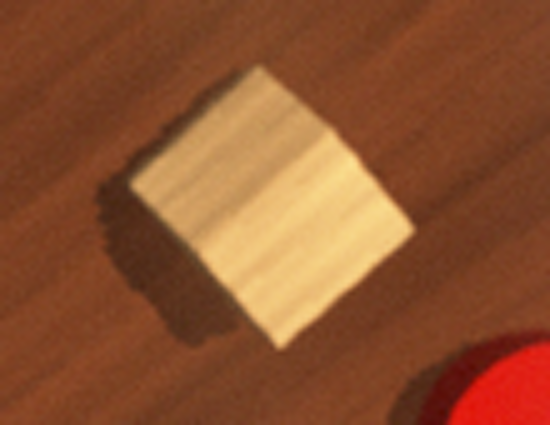

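The heel crop shows the block upright. Its bevel is the darker face on the upper left (robot side), and its bright top measures 38 x 49 mm as described. That puts the origin at about (0.521, -0.095) with a yaw of 6°. The knob axis is at about (0.504, -0.2785), the regulator yaw is 5° and the pointer stands at about 142° in the world frame. Next I'll grasp the knob.

step_arm:
  deltas:
    - [[0,0,0.02,-0.053,-0.062,0.02,50],[0,0,0.02,-0.053,-0.062,0.08,50],[0,0,0.02,-0.053,-0.062,0.14,50],[0,0,0.02,-0.053,-0.062,0.19,50],[0,0,0.02,-0.053,-0.062,0.225,50],[0,0,0.02,-0.053,-0.062,0.243,50],[0,0,0.02,-0.053,-0.062,0.243,50],[0,0,0.02,-0.053,-0.062,0.243,50],[0,0,0.02,-0.053,-0.062,0.243,0],[0,0,0.02,-0.053,-0.062,0.243,0],[0,0,0.02,-0.053,-0.062,0.243,0],[0,0,0.02,-0.053,-0.062,0.243,0],[0,0,0.02,-0.053,-0.062,0.243,0],[0,0,0.02,-0.053,-0.062,0.243,0]]
  squeeze: 20

```text
time: 4.08
ee_pos: [0.504, -0.28, 0.0816]
eef_rot: [0.326, 0.945, -0.0, -0.0]
ft_force: [-1.8, -1.5, 3.4]
width: 0.0134
grip_force: 20.0
```

step_arm:
  deltas:
    - [[0,0,0.16,0,0,0,0],[0,0,0.32,0,0,0,0],[0,0,0.48,0,0,0,0],[0,0,0.64,0,0,0,0],[0,0,0.76,0,0,0,0],[0,0,0.82,0,0,0,0],[0,0,0.82,0,0,0,0],[0,0,0.82,0,0,0,0],[0,0,0.82,0,0,0,50],[0,0,0.82,0,0,0,50],[0,0,0.82,0,0,0,50],[0,0,0.82,0,0,-0.05,50],[0,0,0.82,0,0,-0.11,50],[0,0,0.82,0,0,-0.17,50],[0,0,0.82,0,0,-0.22,50],[0,0,0.82,0,0,-0.22,50]]

```text
time: 6.08
ee_pos: [0.505, -0.2809, 0.305]
eef_rot: [0.676, 0.737, 0.001, 0.002]
ft_force: [0.0, -0.5, -0.8]
width: 0.0436
grip_force: 0.0
```

```bash
python3 - <<'E'
from h import *
c=shot('wrist');s=readout.read_state();print(s['ee_pos'],s['eef_rot'],s['joint_positions'].round(2))
p=proj(c,[.504,-.279,.06])[0];print(p);x,y=(p-[75,75]).astype(int);x=max(x,0);y=max(y,0);print(x,y)
cv2.imwrite('pics/w2.png',cv2.resize(c['img'][y:y+150,x:x+150],None,fx=4,fy=4,interpolation=cv2.INTER_CUBIC)[:,:,::-1])
E
```

```text
[ 0.50445069 -0.28013234  0.30261837] [6.75654236e-01 7.37217687e-01 6.70264536e-04 9.93226857e-04] [-0.45  0.32  1.1   1.55 -0.29  1.45  0.76]
[322.60780148 178.76866619]
247 103
```

View pics/w2.png

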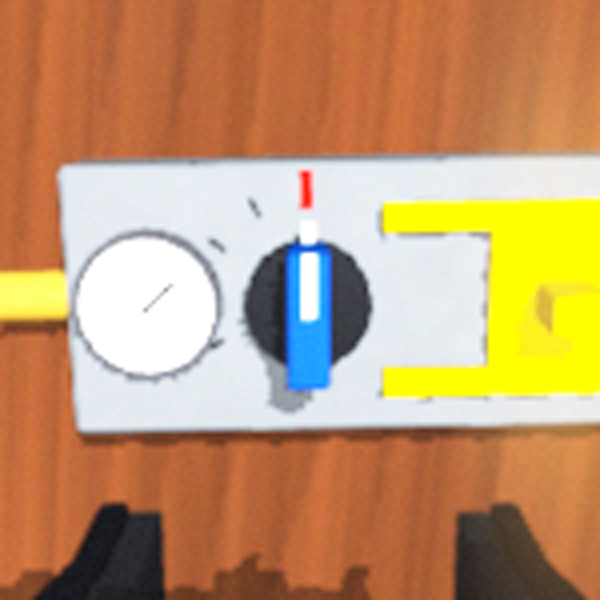

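The pointer tip at crop (308,230), the skirt centre at (308,302) and the red mark at (306,190) are nearly in line. I'll put numbers on that and locate the lock tab.

```bash
python3 - <<'E'
from h import *
c=dict(np.load('last_wrist.npz'));im=c['img']
f=lambda p,z:plane(c,[247+p[0]/4-.4,103+p[1]/4-.4],z)[0]
ang=lambda d:np.degrees(np.arctan2(d[1],d[0])).round(1)
H,S,V=cv2.split(cv2.cvtColor(im,cv2.COLOR_RGB2HSV))
def cen(m,x0,y0,x1,y1,z):
    v,u=np.where(m[y0:y1,x0:x1]);return plane(c,np.c_[u+x0,v+y0],z),len(u)
red,n=cen(((H<6)|(H>174))&(S>130)&(V>120),310,140,335,160,.04)
sk,n2=cen(V<75,300,155,345,200,.054)
(x,y),rad=cv2.minEnclosingCircle((sk[:,:2]*1000).astype(np.float32));print('skirt',x,y,rad,n2)
st,n3=cen((S<40)&(V>200),318,164,330,186,.084)
tip,n4=cen((S<50)&(V>200),318,155,330,165,.05)
k=np.array([x,y])/1000;m=red.mean(0)[:2]
d=st[:,:2]-st[:,:2].mean(0);w=np.linalg.svd(d)[2][0];print('mark',m,n,'k->mark',ang(m-k),'k->tip',ang(tip.mean(0)[:2]-k),n4,'stripe',ang(w),n3)
g=f((147,306),.047)[:2];print('gauge',g,'g->k',ang(k-g),'edges',ang(f((590,158),.04)-f((66,167),.04)),ang(f((590,423),.04)-f((82,430),.04)),'fork',ang(f((590,202),.0475)-f((385,207),.0475)),ang(f((590,393),.0475)-f((385,395),.0475)))
print('tool y',ang(R.from_quat(readout.read_state()['eef_rot']).as_matrix()[:,1]),'pointer bar edge L/R',ang(f((287,250),.084)-f((288,385),.084)),ang(f((329,250),.084)-f((330,388),.084)))
E
```

```text
skirt 505.0846862792969 -279.6698913574219 21.320775985717773 328
mark [ 0.50187692 -0.24205872] 20 k->mark 94.9 k->tip 94.5 98 stripe -85.5 67
gauge [ 0.45005259 -0.28644341] g->k 7.0 edges 5.9 5.7 fork 6.4 5.5
tool y 5.0 pointer bar edge L/R 95.1 95.7
```

The pointer is within about 1° of the mark. Next I'll grip the lock tab along its sliding direction.

step_arm:
  deltas:
    - [[0,0,0,0.001,0.06,0.02,50],[0,0,0,0.001,0.0885,0.07,50],[0,0,0,0.001,0.0885,0.13,50],[0,0,0,0.001,0.0885,0.18,50],[0,0,0,0.001,0.0885,0.21,50],[0,0,0,0.001,0.0885,0.226,50],[0,0,0,0.001,0.0885,0.226,50],[0,0,0,0.001,0.0885,0.226,50],[0,0,0,0.001,0.0885,0.226,0],[0,0,0,0.001,0.0885,0.226,0],[0,0,0,0.001,0.0885,0.226,0],[0,0,0,0.001,0.0885,0.226,0],[0,0,0,0.001,0.0885,0.226,0]]
  squeeze: 25

```text
time: 7.75
ee_pos: [0.5925, -0.271, 0.0758]
eef_rot: [0.676, 0.737, 0.0, 0.0]
ft_force: [1.4, -0.3, 3.3]
width: 0.0196
grip_force: 25.0
```

step_arm:
  deltas:
    - [[0,0,0,0,-0.008,0,0],[0,0,0,0,-0.016,0,0],[0,0,0,0,-0.024,0,0],[0,0,0,0,-0.03,0,0],[0,0,0,0,-0.033,0,0],[0,0,0,0,-0.035,0,0],[0,0,0,0,-0.0365,0,0],[0,0,0,0,-0.038,0,0],[0,0,0,0,-0.038,0,0]]

```text
time: 8.88
ee_pos: [0.5582, -0.2743, 0.0761]
eef_rot: [0.675, 0.738, 0.001, 0.004]
ft_force: [17.7, -7.0, -7.0]
width: 0.02
grip_force: 25.0
```

The lock reached its hard stop after 34.5 mm, with an 18 N reaction. I'll relax, open slightly, lift, and turn towards the heel.

step_arm:
  deltas:
    - [[0,0,0,0,0.002,0,0],[0,0,0,0,0.002,0,33],[0,0,0,0,0.002,0,33],[0,0,0,0,0.002,0,33],[0,0,0,0,0.002,-0.04,33],[0,0,0,0,0.002,-0.09,33],[0,0,0,0,0.002,-0.15,33],[0,0,0,0,0.002,-0.2,50],[0,0,0,0,-0.04,-0.21,50],[0,0,0,0,-0.04,-0.21,50],[0,0,0,0,-0.04,-0.21,50]]

```text
time: 10.25
ee_pos: [0.5147, -0.277, 0.2852]
eef_rot: [0.675, 0.737, 0.0, -0.0]
ft_force: [0.9, 0.2, -0.9]
width: 0.0429
grip_force: 0.0
```

```bash
python3 - <<'E'
from h import *
c=shot('wrist');s=readout.read_state();im=c['img'];print(s['time'],s['ee_pos'],s['eef_rot'])
ang=lambda d:np.degrees(np.arctan2(d[1],d[0])).round(1)
H,S,V=cv2.split(cv2.cvtColor(im,cv2.COLOR_RGB2HSV))
p=proj(c,[[.505,-.2795,.06],[.5577,-.2745,.0815],[.5926,-.271,.0815]]);print(p.round());x,y=(p[0]-[55,85]).astype(int)
cr=im[y:y+150,x:x+190];print(x,y)
cv2.imwrite('pics/w3.png',cv2.resize(cr,None,fx=4,fy=4,interpolation=cv2.INTER_CUBIC)[:,:,::-1])
E
```

```text
10.3 [ 0.51496877 -0.27691387  0.28496732] [ 6.75271414e-01  7.37569160e-01  8.66843106e-05 -4.94314615e-04]
[[316. 185.]
 [360. 188.]
 [389. 188.]]
261 99
```

View pics/w3.png

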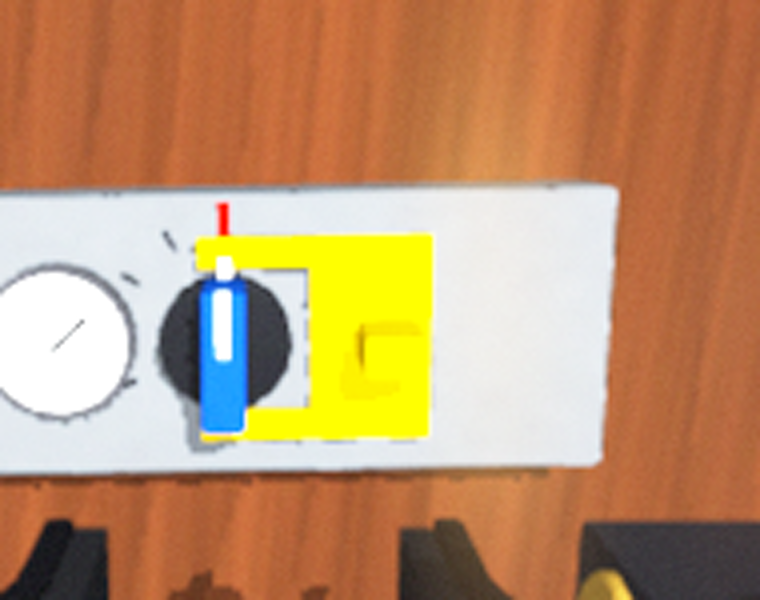

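The lock tab at crop (395,350) matches the predicted home pixel, the fork wraps the skirt, and the pointer at (224,265) is under the mark at (223,218). Next is the heel.

step_arm:
  deltas:
    - [[0,0,0.17,0.05,0.03,0,100],[0,0,0.34,0.1,0.03,0,100],[0,0,0.51,0.15,0.03,0,100],[0,0,0.68,0.181,0.03,0,100],[0,0,0.85,0.181,0.03,0.03,100],[0,0,1.02,0.181,0.03,0.06,100],[0,0,1.19,0.181,0.03,0.09,100],[0,0,1.36,0.181,0.03,0.12,100],[0,0,1.5,0.181,0.03,0.13,100],[0,0,1.551,0.181,0.03,0.14,100],[0,0,1.551,0.181,0.03,0.14,100],[0,0,1.551,0.181,0.03,0.18,100],[0,0,1.551,0.181,0.03,0.22,100],[0,0,1.551,0.181,0.03,0.246,100],[0,0,1.551,0.181,0.03,0.246,100],[0,0,1.551,0.181,0.03,0.246,100]]

```text
time: 12.3
ee_pos: [0.5295, -0.0951, 0.0408]
eef_rot: [0.999, 0.054, 0.001, 0.0]
ft_force: [-0.1, 0.0, 0.5]
width: 0.0869
grip_force: 0.0
```

step_arm:
  deltas:
    - [[0,0,0,0,0,0,0],[0,0,0,0,0,0,0],[0,0,0,0,0,0,0],[0,0,0,0,0,0,0],[0,0,0,0,0,-0.03,0],[0,0,0,0,0,-0.08,0],[0,0,0,0,-0.03,-0.13,0],[0,0,0,0,-0.08,-0.18,0],[0,0,0,0,-0.13,-0.22,0],[0,0,0,0,-0.18,-0.26,0],[0,0,0,0,-0.23,-0.26,0],[0,0,0,0,-0.262,-0.26,0],[0,0,0,0,-0.262,-0.26,0],[0,0,0,0,-0.262,-0.26,0]]
  squeeze: 25

```text
time: 14.05
ee_pos: [0.5009, 0.164, 0.2991]
eef_rot: [0.999, 0.052, -0.0, 0.001]
ft_force: [0.6, -0.1, -0.6]
width: 0.0498
grip_force: 24.9
```

```bash
python3 - <<'E'
from h import *
c=shot('wrist','w4.png');s=readout.read_state();print(s['time'],s['ee_pos'],s['eef_rot'],s['width'],s['ft_force'],s['joint_positions'].round(2))
E
```

```text
14.1 [0.50099008 0.16373507 0.29919992] [ 9.98647940e-01  5.19819318e-02 -2.22578644e-04  3.48819628e-04] 0.04970550356096252 [ 0.04183626 -0.98668746 -1.06553714] [-1.53  0.16  1.26  1.68 -0.15  1.42 -1.71]
```

View pics/w4.png

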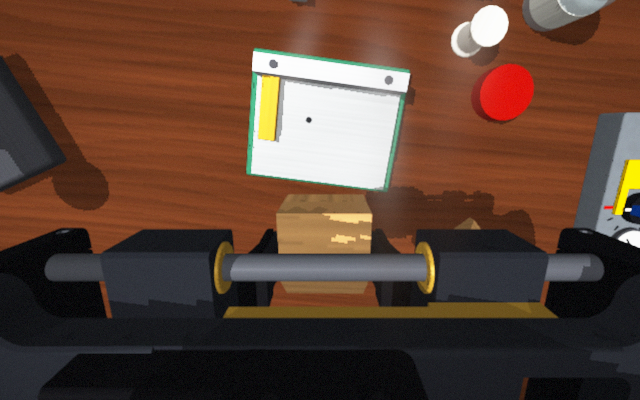

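The wrist view shows the block held at (325,240) and the fixture ahead. The fence's white strip runs from (254,60) to (408,80), the brass stop is at (269,108), and the bed's lower edge runs from (250,172) to (387,187). I'll measure the seat.

```bash
python3 - <<'E'
from h import *
c=dict(np.load('last_wrist.npz'));im=c['img']
ang=lambda d:np.degrees(np.arctan2(d[1],d[0])).round(1)
H,S,V=cv2.split(cv2.cvtColor(im,cv2.COLOR_RGB2HSV))
m=((H>20)&(H<35)&(S>150)&(V>150));m[:60]=0;m[160:]=0;m[:,:245]=0;m[:,300:]=0
v,u=np.where(m);w=plane(c,np.c_[u,v],.044);r_=cv2.minAreaRect((w[:,:2]*1000).astype(np.float32));print('stop',np.round(cv2.boxPoints(r_),1).tolist(),np.round(r_[1],1),r_[2])
print('camera',c['origin'])
# column brightness profiles for fence
for x in (290,330,370,395): print(x,40,V[40:100,x].tolist())
y=110;print('row110',V[y,255:300].tolist(),S[y,255:300].tolist())
for x in (270,320,370): print(x,160,V[160:195,x].tolist(),S[160:195,x].tolist())
print('dot',plane(c,[308,120],.03))
E
```

```text
stop [[544.7999877929688, 236.0], [623.7000122070312, 234.6999969482422], [624.0, 256.1000061035156], [545.0999755859375, 257.29998779296875]] [21.4 78.9] 89.12091064453125
camera [0.56862711 0.17244341 0.44009114]
290 40 [126, 127, 125, 125, 130, 130, 133, 131, 137, 137, 141, 140, 122, 167, 187, 194, 235, 252, 253, 253, 253, 253, 254, 254, 253, 253, 253, 253, 253, 253, 253, 252, 252, 252, 253, 247, 190, 123, 122, 133, 161, 183, 230, 248, 247, 247, 248, 247, 247, 248, 248, 247, 249, 249, 248, 246, 247, 248, 248, 248]
330 40 [110, 113, 114, 120, 123, 122, 117, 117, 116, 120, 119, 120, 117, 121, 120, 123, 125, 116, 123, 173, 182, 189, 242, 253, 253, 253, 253, 253, 253, 253, 253, 253, 253, 253, 253, 253, 253, 252, 252, 253, 253, 236, 117, 98, 100, 146, 177, 172, 168, 225, 246, 246, 244, 244, 244, 244, 246, 247, 246, 246]
370 40 [134, 135, 132, 132, 127, 127, 128, 132, 130, 135, 133, 132, 130, 132, 134, 137, 135, 138, 135, 141, 141, 142, 144, 132, 151, 177, 181, 203, 241, 249, 250, 249, 249, 249, 250, 249, 248, 249, 250, 250, 249, 249, 249, 249, 248, 249, 245, 204, 133, 136, 139, 165, 18
[... 1034 characters left out ...]
, 180, 185, 188, 183, 189, 176, 180, 182, 179]
320 160 [244, 245, 244, 243, 243, 244, 246, 246, 245, 244, 244, 244, 245, 244, 244, 245, 243, 242, 242, 243, 243, 231, 183, 127, 104, 130, 128, 120, 116, 118, 115, 114, 117, 117, 132] [2, 2, 2, 1, 2, 3, 3, 2, 1, 2, 2, 2, 2, 2, 2, 2, 2, 3, 2, 2, 2, 7, 61, 129, 125, 180, 177, 185, 187, 175, 180, 183, 177, 168, 155]
370 160 [241, 241, 243, 242, 241, 239, 241, 242, 241, 243, 242, 242, 242, 241, 241, 242, 242, 239, 240, 240, 240, 242, 240, 238, 240, 239, 240, 242, 215, 150, 114, 92, 91, 94, 92] [2, 2, 3, 1, 1, 2, 1, 2, 1, 2, 1, 2, 1, 2, 3, 3, 2, 1, 1, 2, 2, 2, 2, 1, 1, 2, 2, 2, 21, 112, 56, 103, 101, 106, 105]
dot [[0.57546127 0.19427841 0.03      ]]
```

```bash
python3 - <<'E'
from h import *
c=dict(np.load('last_wrist.npz'))
def line(p): d=p[-1]-p[0];return np.degrees(np.arctan2(d[1],d[0]))
f=plane(c,[(290,75.7),(330,81.3),(370,87.2),(395,90.3)],.06);b=plane(c,[(270,175.3),(320,181.8),(370,188.3)],.03)
print(f.round(4),line(f),b.round(4),line(b))
# held block +x face: print rim guess
s=readout.read_state();M=R.from_quat(s['eef_rot']).as_matrix();print(M.round(3))
# predicted bottom corners of held block in image, if origin at tool x=-8mm and underside 39.. below
V=c['img'].max(2);print(V[185:225,325].tolist())
for x in(-.008,):
  for z in (.040,): print(proj(c,[s['ee_pos']+M@np.array([x+31e-3,y,z]) for y in(-.025,.025)]),proj(c,[s['ee_pos']+M@np.array([x+31e-3,y,z-.044]) for y in(-.025,.025)]))
E
```

```text
[[0.6241 0.2191 0.06  ]
 [0.6229 0.1702 0.06  ]
 [0.6213 0.1208 0.06  ]
 [0.621  0.0898 0.06  ]] -91.33929507698087 [[0.4945 0.2411 0.03  ]
 [0.4927 0.1695 0.03  ]
 [0.4908 0.097  0.03  ]] -91.50285222955405
[[ 0.995  0.104 -0.   ]
 [ 0.104 -0.995 -0.001]
 [-0.     0.001 -1.   ]]
[122, 127, 120, 120, 120, 119, 115, 115, 114, 132, 143, 140, 142, 141, 143, 128, 133, 141, 141, 137, 137, 136, 140, 130, 117, 122, 132, 136, 199, 243, 230, 184, 183, 184, 179, 171, 173, 174, 173, 170]
[[287.00921189 199.81661844]
 [365.05930143 199.89193881]] [[276.15049781 221.34356944]
 [377.29645865 221.433873  ]]
```

The fixture yaw is about -1.3° and the seat is at about (0.593, 0.210). The block sits about 5 mm to -x of the TCP. I'll move just above the seat, 8 mm short of the fence and 6 mm short of the stop.

step_arm:
  deltas:
    - [[0,0,0.06,0.05,-0.015,0.03,0],[0,0,0.127,0.092,-0.031,0.08,0],[0,0,0.127,0.092,-0.031,0.13,0],[0,0,0.127,0.092,-0.031,0.18,0],[0,0,0.127,0.092,-0.031,0.21,0],[0,0,0.127,0.092,-0.031,0.222,0],[0,0,0.127,0.092,-0.031,0.222,0],[0,0,0.127,0.092,-0.031,0.222,0]]

```text
time: 15.1
ee_pos: [0.5895, 0.2057, 0.0784]
eef_rot: [1.0, -0.011, 0.001, -0.0]
ft_force: [-0.2, -0.5, -0.4]
width: 0.0499
grip_force: 25.0
```

step_arm:
  deltas:
    - [[0,0,0,0,0,0.004,0],[0,0,0,0,0,0.006,0],[0,0,0,0,0,0.0075,0],[0,0,0,0,0,0.0075,0],[0,0,0,0,0,0.0075,0]]

```text
time: 15.72
ee_pos: [0.5913, 0.2061, 0.0745]
eef_rot: [1.0, -0.01, 0.002, -0.001]
ft_force: [-9.0, -3.1, 34.1]
width: 0.0499
grip_force: 25.0
```

Contact came about 4 mm higher than expected, so the block may be tilted or low in the grip. I'll ease off, release it so it lies flat, and regrasp gently.

step_arm:
  deltas:
    - [[0,0,0,0,0,-0.003,0],[0,0,0,0,0,-0.0045,0],[0,0,0,0,0,-0.0045,0],[0,0,0,0,0,-0.0045,68],[0,0,0,0,0,-0.0045,68],[0,0,0,0,0,-0.0045,68]]

```text
time: 16.48
ee_pos: [0.5888, 0.2063, 0.0743]
eef_rot: [1.0, -0.01, -0.0, 0.0]
ft_force: [0.5, 0.7, -0.3]
width: 0.0585
grip_force: 0.0
```

```bash
python3 - <<'E'
from h import *
c=shot('wrist');s=readout.read_state();im=c['img'];print(s['time'],s['ee_pos'],s['eef_rot'],s['ft_force'])
x0,y0=200,100
print(proj(c,[[.5925,.2103,.03],[.6235,.2103,.06],[.5925,.2353,.044]]))
M=R.from_euler('z',-1.3,degrees=True).as_matrix();o=np.array([.586,.206,.03])
print(proj(c,[o+M@np.array(p) for p in([.031,.025,0],[.031,-.025,0],[.031,.025,.044],[.031,-.025,.044],[-.007,.025,.044],[-.007,-.025,.044])]).round(1))
cv2.imwrite('pics/w5.png',cv2.resize(im[60:300,150:490],None,fx=2.3,fy=2.3,interpolation=cv2.INTER_CUBIC)[:,:,::-1])
E
```

```text
16.525 [0.58885339 0.20624508 0.07437489] [ 9.99948947e-01 -1.01040973e-02 -7.07291125e-05  7.39287345e-05] [ 0.59490422 -0.22188136 -0.00100794]
[[319.17630516 226.21436282]
 [316.96945655 190.5114603 ]
 [278.90701972 234.33612899]]
[[287.5 190.3]
 [364.4 190.5]
 [277.  208.7]
 [376.1 208.9]
 [279.7 276.7]
 [372.7 277. ]]
```

View pics/w5.png

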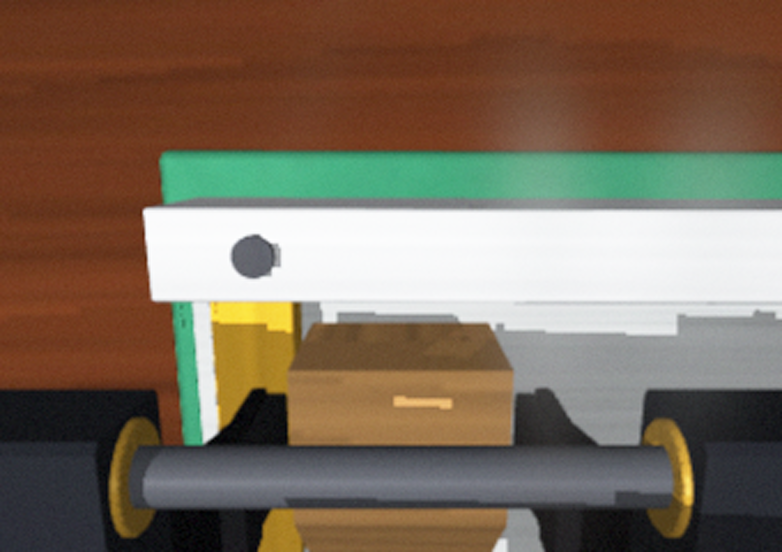

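The view shows the block flat on the bed. Its lower front edge is at crop row 323, with the fence edge at row 300 and the stop face at column 299. It needs about 13 mm more in x and 3 mm in y. I'll lower the fingers, grip lightly, then slide it to the stop and into the fence.

step_arm:
  deltas:
    - [[0,0,0,0,0,0.003,68],[0,0,0,0,0,0.005,68],[0,0,0,0,0,0.005,0],[0,0,0,0,0,0.005,0],[0,0,0,0,0,0.005,0],[0,0,0,0,0,0.005,0],[0,0,0,0.003,0,0.005,0],[0,0,0,0.006,-0.001,0.005,0],[0,0,0,0.009,-0.002,0.005,0],[0,0,0,0.0105,-0.003,0.005,0],[0,0,0,0.0105,-0.003,0.005,0]]
  squeeze: 12

```text
time: 17.9
ee_pos: [0.5996, 0.2091, 0.0695]
eef_rot: [1.0, -0.01, -0.0, -0.0]
ft_force: [-0.0, 0.3, -1.1]
width: 0.05
grip_force: 12.0
```

step_arm:
  deltas:
    - [[0,0,0,0,-0.001,0,0],[0,0,0,0,-0.002,0,0],[0,0,0,0,-0.003,0,0],[0,0,0,0,-0.003,0,0]]

```text
time: 18.4
ee_pos: [0.5995, 0.2095, 0.0696]
eef_rot: [1.0, -0.011, -0.0, 0.001]
ft_force: [-1.1, -8.7, 1.3]
width: 0.05
grip_force: 12.0
```

The block has reached the stop. Next is the fence.

step_arm:
  deltas:
    - [[0,0,0,0.001,0.0005,0,0],[0,0,0,0.002,0.0005,0,0],[0,0,0,0.003,0.0005,0,0],[0,0,0,0.004,0.0005,0,0],[0,0,0,0.005,0.0005,0,0],[0,0,0,0.005,0.0005,0,0]]

```text
time: 19.15
ee_pos: [0.602, 0.2093, 0.0692]
eef_rot: [1.0, -0.011, -0.003, 0.001]
ft_force: [-14.2, -8.0, 9.7]
width: 0.0502
grip_force: 12.0
```

The block is against both faces. I'll relax, open, lift clear, back off, shut the fingers and tilt 45°.

step_arm:
  deltas:
    - [[0,0,0,-0.002,0.001,0,0],[0,0,0,-0.002,0.001,0,75],[0,0,0,-0.002,0.001,0,75],[0,0,0,-0.002,0.001,0,75],[0,0,0,-0.002,0.001,-0.02,75],[0,0,0,-0.002,0.001,-0.06,75],[0,0,0,-0.01,0.001,-0.11,75],[0,0.15,0,-0.05,0,-0.14,0],[0,0.3,0,-0.09,0,-0.14,0],[0,0.45,0,-0.1,0,-0.14,0],[0,0.6,0,-0.1,0,-0.14,0],[0,0.75,0,-0.1,0,-0.14,0],[0,0.785,0,-0.1,0,-0.14,0],[0,0.785,0,-0.1,0,-0.14,0],[0,0.785,0,-0.1,0,-0.14,0]]

```text
time: 21.02
ee_pos: [0.5157, 0.1991, 0.2255]
eef_rot: [0.974, -0.032, 0.225, 0.018]
ft_force: [-0.3, -0.8, 0.1]
width: 0.0013
grip_force: 0.0
```

```bash
python3 - <<'E'
from h import *
s=readout.read_state();M=R.from_quat(s['eef_rot']).as_matrix();print(s['time'],s['ee_pos'],M.round(3),s['joint_positions'].round(2),s['width'])
c=shot('wrist');im=c['img'];M2=R.from_euler('z',-1.3,degrees=True).as_matrix();o=np.array([.5929,.2103,.03])
P=[[-.007,.025,.044],[-.007,-.025,.044],[.031,.025,.044],[.031,-.025,.044],[-.031,.025,.02],[-.031,-.025,.02]]
print(proj(c,[o+M2@np.array(p) for p in P]).round(1))
c2=shot('top');print(proj(c2,[o+M2@np.array(p) for p in P]).round(1))
H,S,V=cv2.split(cv2.cvtColor(im,cv2.COLOR_RGB2HSV))
m=((H>8)&(H<24)&(S>70)&(S<175)&(V>150)).astype(np.uint8)
n,l,st,ce=cv2.connectedComponentsWithStats(m);print([(st[i].tolist(),ce[i].round()) for i in np.argsort(-st[1:,4])[:3]+1])
E
```

```text
21.025 [0.51571713 0.19906591 0.22554198] [[ 0.897 -0.071  0.437]
 [-0.054 -0.997 -0.05 ]
 [ 0.439  0.021 -0.898]] [-0.97 -0.08  0.32  2.03  0.43  0.89 -2.5 ] 0.0012922994160056711
[[283.7 197.3]
 [329.8 195.3]
 [283.  163.8]
 [328.  162.1]
 [286.5 222.2]
 [330.  220.3]]
[[226.3 188. ]
 [241.2 188.2]
 [226.9 176.9]
 [241.7 177.1]
 [227.3 196.4]
 [242.  196.6]]
[([301, 64, 183, 25, 3005], array([389.,  76.])), ([283, 163, 47, 61, 2431], array([307., 194.])), ([357, 105, 49, 33, 645], array([382., 119.]))]
```

The block's image box (u 283–330, v 163–224) matches the predicted seated outline, so it is in place. The tilt is only at 26°, with joint 7 near its limit. I'll roll back 0.6 rad about the tool axis to free it.

step_arm:
  deltas:
    - [[0,0,-0.15,0,0,0,0],[0,0,-0.3,0,0,0,0],[0,0,-0.45,0,0,0,0],[0,0,-0.6,0,0,0,0],[0,0,-0.6,0,0,0,0],[0,0,-0.6,0,0,0,0]]

```text
time: 21.88
ee_pos: [0.5152, 0.1998, 0.2242]
eef_rot: [0.94, 0.257, 0.208, 0.084]
ft_force: [-0.6, -0.3, -0.1]
width: 0.0004
grip_force: 0.0
```

```bash
cat > push.py <<'E'
from h import *
s=readout.read_state();q=R.from_quat(s['eef_rot']);M=q.as_matrix();print(s['time'],s['ee_pos'],M.round(3).tolist(),s['joint_positions'].round(2))
a=np.radians(-1.3);n=np.array([np.cos(a),np.sin(a),-1])/2**.5
B=np.array([.5929,.2103,.03])+R.from_euler('z',a).apply([-.019,0,.032])
al=R.align_vectors([n],[M[:,2]])[0]   # minimal rotation bringing tool z to n
print('rotvec tool',(q.inv()*al*q).as_rotvec().round(4))
for gap in(.03,0,):print('shift to TCP with gap',gap,(M.T@(B-(r.nose_length+gap)*n-s['ee_pos'])).round(4))
print('n in tool',(M.T@n).round(4), 'TCP at contact',B-r.nose_length*n)
E
python3 push.py
```

```text
21.875 [0.51519172 0.19975509 0.22424918] [[0.782, 0.448, 0.434], [0.517, -0.854, -0.05], [0.349, 0.264, -0.899]] [-1.   -0.08  0.36  2.03  0.43  0.89 -1.91]
rotvec tool [-0.1463  0.3035 -0.    ]
shift to TCP with gap 0.03 [-0.0205 -0.0334  0.1218]
shift to TCP with gap 0 [-0.0115 -0.0291  0.1501]
n in tool [0.2978 0.1435 0.9438] TCP at contact [0.55835255 0.21108399 0.07755635]
```

step_arm:
  deltas:
    - [[-0.073,0.15,0,-0.02,-0.033,0.0,0],[-0.146,0.303,0,-0.02,-0.033,0.02,0],[-0.146,0.303,0,-0.02,-0.033,0.06,0],[-0.146,0.303,0,-0.02,-0.033,0.1,0],[-0.146,0.303,0,-0.02,-0.033,0.122,0],[-0.146,0.303,0,-0.02,-0.033,0.122,0],[-0.146,0.303,0,-0.02,-0.033,0.122,0]]

```text
time: 22.75
ee_pos: [0.5159, 0.2049, 0.0858]
eef_rot: [0.916, 0.254, 0.299, 0.087]
ft_force: [-0.2, 0.3, -0.3]
width: 0.0007
grip_force: 0.0
```

```bash
python3 push.py
```

```text
22.75 [0.51594452 0.20493006 0.08582491] [[0.692, 0.412, 0.593], [0.517, -0.856, -0.008], [0.504, 0.311, -0.806]] [-0.8   0.09  0.11  2.29  1.02  0.46 -2.59]
rotvec tool [-0.0854  0.1249 -0.    ]
shift to TCP with gap 0.03 [0.0246 0.0071 0.0021]
shift to TCP with gap 0 [0.0284 0.0096 0.0317]
n in tool [0.1244 0.085  0.9886] TCP at contact [0.55835255 0.21108399 0.07755635]
```

Joint 7 is at its limit again. I'll lift 8 cm and roll 2.5 rad about the tool axis; the push does not depend on roll.

step_arm:
  deltas:
    - [[0,0,-0.1,0.02,0.012,-0.032,0],[0,0,-0.27,0.04,0.025,-0.064,0],[0,0,-0.44,0.04,0.025,-0.064,0],[0,0,-0.61,0.04,0.025,-0.064,0],[0,0,-0.78,0.04,0.025,-0.064,0],[0,0,-0.95,0.04,0.025,-0.064,0],[0,0,-1.12,0.04,0.025,-0.064,0],[0,0,-1.29,0.04,0.025,-0.064,0],[0,0,-1.46,0.04,0.025,-0.064,0],[0,0,-1.63,0.04,0.025,-0.064,0],[0,0,-1.8,0.04,0.025,-0.064,0],[0,0,-1.97,0.04,0.025,-0.064,0],[0,0,-2.14,0.04,0.025,-0.064,0],[0,0,-2.31,0.04,0.025,-0.064,0],[0,0,-2.5,0.04,0.025,-0.064,0],[0,0,-2.5,0.04,0.025,-0.064,0],[0,0,-2.5,0.04,0.025,-0.064,0]]

```text
time: 24.88
ee_pos: [0.5143, 0.2091, 0.1662]
eef_rot: [0.045, 0.949, 0.013, 0.312]
ft_force: [0.4, -0.3, 0.4]
width: 0.0001
grip_force: 0.0
```

```bash
python3 push.py
```

```text
24.875 [0.51427399 0.20908415 0.1662448 ] [[-0.801, 0.077, 0.594], [0.094, 0.996, -0.003], [-0.591, 0.054, -0.805]] [-0.87 -0.07  0.16  2.23  0.77  0.61  0.21]
rotvec tool [-0.0007 -0.1503 -0.    ]
shift to TCP with gap 0.03 [0.0218 0.0006 0.0679]
shift to TCP with gap 0 [0.0173 0.0006 0.0975]
n in tool [-1.498e-01  7.000e-04  9.887e-01] TCP at contact [0.55835255 0.21108399 0.07755635]
```

step_arm:
  deltas:
    - [[0,-0.08,0,0.01,0.0006,0.02,0],[0,-0.15,0,0.02,0.0006,0.05,0],[0,-0.15,0,0.0218,0.0006,0.068,0],[0,-0.15,0,0.0218,0.0006,0.068,0],[0,-0.15,0,0.0218,0.0006,0.068,0]]

```text
time: 25.5
ee_pos: [0.5374, 0.2115, 0.0994]
eef_rot: [0.044, 0.923, 0.01, 0.383]
ft_force: [-0.5, 0.0, 0.5]
width: 0.0009
grip_force: 0.0
```

```bash
python3 push.py
```

```text
25.5 [0.53738631 0.21146725 0.09943184] [[-0.703, 0.075, 0.707], [0.089, 0.996, -0.016], [-0.705, 0.052, -0.707]] [-0.86  0.11  0.12  2.32  1.41  0.51 -0.5 ]
rotvec tool [-0.0001 -0.0001 -0.    ]
shift to TCP with gap 0.03 [0.0006 0.     0.0003]
shift to TCP with gap 0 [0.0006 0.     0.0303]
n in tool [-1.e-04  1.e-04  1.e+00] TCP at contact [0.55835255 0.21108399 0.07755635]
```

step_arm:
  deltas:
    - [[0,0,0,0.0006,0,0.015,0],[0,0,0,0.0006,0,0.024,0],[0,0,0,0.0006,0,0.028,0],[0,0,0,0.0006,0,0.03,0],[0,0,0,0.0006,0,0.031,0],[0,0,0,0.0006,0,0.032,0],[0,0,0,0.0006,0,0.032,0]]

```text
time: 26.38
ee_pos: [0.5581, 0.2112, 0.0772]
eef_rot: [0.044, 0.922, 0.01, 0.383]
ft_force: [-51.3, -11.9, 49.6]
width: 0.0003
grip_force: 35.6
```

The force is too high, so I'll ease back to about 25 N.

step_arm:
  deltas:
    - [[0,0,0,0,0,-0.001,0],[0,0,0,0,0,-0.0015,0],[0,0,0,0,0,-0.0015,0],[0,0,0,0,0,-0.0015,0]]

```text
time: 26.88
ee_pos: [0.5579, 0.2111, 0.0774]
eef_rot: [0.044, 0.923, 0.01, 0.383]
ft_force: [-17.3, -3.7, 16.5]
width: 0.0003
grip_force: 11.6
```

```bash
python3 - <<'E'
from h import *
s=readout.read_state();print(s['time'],s['ee_pos'],s['ft_force'])
c=shot('top');im=c['img'];H,S,V=cv2.split(cv2.cvtColor(im,cv2.COLOR_RGB2HSV))
E
```

```text
26.875 [0.55793452 0.21108352 0.07740871] [-17.26960249  -3.72577071  16.48424733]
```

step_arm:
  deltas:
    - [[0,0,0,0,0,0,0],[0,0,0,0,0,0,0],[0,0,0,0,0,0,0],[0,0,0,0,0,0,0]]

```text
time: 27.42
ee_pos: [0.5579, 0.2111, 0.0774]
eef_rot: [0.044, 0.923, 0.01, 0.383]
ft_force: [-15.8, -3.6, 15.5]
width: 0.0007
grip_force: 11.6
```

```bash
python3 - <<'E'
from h import *
c=shot('scene');im=c['img'];M2=R.from_euler('z',-1.3,degrees=True).as_matrix();o=np.array([.5929,.2103,.03])
P=[[-.007,.025,.044],[-.007,-.025,.044],[.031,.025,.044],[.031,-.025,.044],[-.031,-.025,0],[-.031,-.025,.02]]
p=proj(c,[o+M2@np.array(q) for q in P]);print(p.round(1).tolist())
H,S,V=cv2.split(cv2.cvtColor(im,cv2.COLOR_RGB2HSV))
m=((H>8)&(H<24)&(S>50)&(S<175)&(V>110)).astype(np.uint8);x0,y0=(p.min(0)-15).astype(int);x1,y1=(p.max(0)+15).astype(int)
k=np.zeros_like(m);k[y0:y1,x0:x1]=m[y0:y1,x0:x1];n,l,st,ce=cv2.connectedComponentsWithStats(k);i=1+np.argmax(st[1:,4])
t=((l==i)).astype(np.uint8);cn=max(cv2.findContours(t,0,1)[0],key=cv2.contourArea);print(st[i],cv2.approxPolyDP(cv2.convexHull(cn),2,True)[:,0].tolist())
E
```

```text
[[423.1, 266.6], [402.8, 257.1], [416.5, 279.4], [395.9, 269.4], [404.6, 259.8], [405.7, 255.3]]
[396 256  30  27 470] [[405, 256], [425, 265], [416, 282], [396, 272]]
```

The push is steady at about 22 N and the block outline matches the seated one, so I'm handing in.

```bash
python3 -c "
from bench import r
print(r.close_job())"
```

```text
the job is handed in; nothing more can be done
None
```

I've handed the job in, and the arm was still pushing on the bevel at about 22 N (after a brief spike of about 71 N at first contact): the knob pointer is within about 1° of the red mark, the lock is fully home, and the heel block is seated against the stop and fence.

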